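Line up the seasoning shakers by height at the plating station

ROBOT

A 6-joint arm with a two-finger parallel gripper is mounted at the origin on the work surface. World frame = base frame: x ahead of the robot, y to its left, z up, the work surface at z = 0. Lengths are in m, angles in rad, forces in N, time in s.
With the tool pointing down it reaches from about 0.35 to 0.775 m from the base axis. Payload 7.3 kg.
Tool frame: the origin (TCP) lies at the very end of the fingers, on their centre line; the grasp point (between the pads) lies 19 mm behind it (robot.tcp_to_grasp is the distance from the TCP to the grasp point, in m); z points along the fingers, y is the direction in which the jaws open and shut (so a half turn about z gives the same grasp; the last joint's range is limited). The gripper opens to 92 mm and grips with 3 to 60 N. Pads are 19 mm wide; open, the fingers measure 130 mm over their backs; the gripper's body (75 mm by 190 mm) begins 47 mm behind the grasp point.
Start: joints at [-1.377, 0.342, 1.524, -0, 1.275, -0.146], TCP at [0.175, -0.495, 0.227] pointing down, gripper open.
Joint ranges: [-2.53, 2.53], [-0.77, 2.02], [0.04, 2.7], [-1, 4.14], [0.28, 2.66], [-3.11, 3.11]. Speed limits (rad/s): [2.57, 2.57, 3.14, 3.14, 3.14, 3.14].

INTERFACE

Orientations are given as [roll, pitch, yaw] about the fixed x, y, z axes, in that order (R = Rz(yaw) Ry(pitch) Rx(roll)).
In Python, from cell import robot gives the robot as it stands.
- The arm moves only by the tool arm_command, never from a script. Its argument "motion" is a list that holds one entry, the list of rows, each a list of 7 numbers: the turn, a rotation vector about the tool's x, y, z in units of 90 degrees (1.0 is 90 degrees), then the shift along the tool's x, y, z in units of 30 cm (1.0 is 30 cm), then the opening, from -1 (shut) to 1 (fully open). In form: [[[wx, wy, wz, tx, ty, tz, grip], ...]]. A call has 1 to 8 rows; each row is the pose to reach, as a shift and turn from the pose commanded when the call began, along the tool's axes at that moment; what a row does not reach only later rows make up. A row lasts 1/10 s, in which the tool goes at most 50 mm and 8.59 degrees, less where a joint would pass 70% of its speed; a pose out of reach is approached as far as the arm can. A call with a number of a shift or a turn outside -1 to 1 is refused whole. A call with a gripper value outside its range is refused whole. The fingers move at their own pace and stop on an object; "grip_force" is the grip in N (left out, the last holds). Time passes only in rows, so rows that repeat a pose let the fingers close. It gives the time, the measured TCP pose, the force and the opening at its end, in the units of the state.
- robot.observe(): the state, without advancing time (a new reading comes with each control period).
- robot.read_camera(name): name is "scene" or "top" or "wrist"; returns a dict with "image" (400x640x3 uint8, red, green, blue), "z_map" (400x640 float32, m along the optical axis (not along the pixel's ray), 0 where there is no reading), "fov_y" (degrees; the focal length in pixels is half the picture's height over the tangent of half this angle, whatever the lens; pixels are square), "cx", "cy" (the principal point, pixels), "k1" (the pictures are not rectified: a ray, as slopes to the right and down, at radius r is drawn at 1 + k1 r^2 times it, then the intrinsics apply), "cam_to_world" (4x4, takes a point from camera to world coordinates). Camera axes: x right, y down, z forward; pixel columns grow to the right and rows downward; lengths in m; the calibration is good to about 2 mm. A picture is of the moment at which its call begins.
- robot.hand_in(): hands the job in, once; it reports no verdict.
The state is a dict: "time": time; "qpos": joint angles; "qvel": joint speeds; "joint_efforts": joint torques, N m; "tool_pos": TCP position; "tool_rot": TCP orientation; "contact_force": force on the tool from outside, world axes, zero at the start; "torque": the same for the moment, N m; "opening": finger opening in m.
Only numpy, scipy, OpenCV 4.12 (cv2) and the standard library are available. Lean on these libraries where they do the work, as an engineer would, in place of code of your own. Each camera call takes 0.05 s, during which the arm holds its last target.

TASK

Set the four steel shakers out for service: one standing upright in the middle of each cork coaster on the wooden board, in order of height, with the tallest on the coaster next to the white bowl and the shortest at the bottle's end. Keep the shakers upright and set them down gently rather than dropping them, and leave the bowl and the bottle where they stand.

Things in the scene. Friction and masses are not known exactly. Their poses are not given: they have to be found in the camera images.
- shaker_w_mid (a point): The shortest of four steel seasoning shakers: a plain upright cylinder, 44 mm in diameter, 46 mm high in all, with a low domed lid (top 8 mm) with tiny holes; about 130 g, up to a third more or less. Loose, stands on the counter at the start. This point is on its axis, half-way up (23 mm above its underside); z is up along its axis.
- shaker_x_mid (a point): The second shortest of four steel seasoning shakers: a plain upright cylinder, 44 mm in diameter, 64 mm high in all, with a low domed lid (top 8 mm) with tiny holes; about 170 g, up to a third more or less. Loose, stands on the counter at the start. This point is on its axis, half-way up (32 mm above its underside); z is up along its axis.
- shaker_y_mid (a point): The second tallest of four steel seasoning shakers: a plain upright cylinder, 44 mm in diameter, 82 mm high in all, with a low domed lid (top 8 mm) with tiny holes; about 210 g, up to a third more or less. Loose, stands on the counter at the start. This point is on its axis, half-way up (41 mm above its underside); z is up along its axis.
- shaker_z_mid (a point): The tallest of four steel seasoning shakers: a plain upright cylinder, 44 mm in diameter, 100 mm high in all, with a low domed lid (top 8 mm) with tiny holes; about 250 g, up to a third more or less. Loose, stands on the counter at the start. This point is on its axis, half-way up (50 mm above its underside); z is up along its axis.
- coaster_a: One of four identical round cork coasters, 68 mm in diameter and 3 mm thick, fixed in a straight row 92 mm apart on a long dark wooden board (100 x 370 mm, 12 mm thick, fixed) lying on the counter. The letters do not follow the order in the row, which changes from start to start. Origin: centre of its underside, 12 mm above the counter; its upper face is 15 mm above the counter. Its y axis lies along the row, x across it, z up.
- coaster_b: One of four identical round cork coasters, 68 mm in diameter and 3 mm thick, fixed in a straight row 92 mm apart on a long dark wooden board (100 x 370 mm, 12 mm thick, fixed) lying on the counter. The letters do not follow the order in the row, which changes from start to start. Origin: centre of its underside, 12 mm above the counter; its upper face is 15 mm above the counter. Its y axis lies along the row, x across it, z up.
- coaster_c: One of four identical round cork coasters, 68 mm in diameter and 3 mm thick, fixed in a straight row 92 mm apart on a long dark wooden board (100 x 370 mm, 12 mm thick, fixed) lying on the counter. The letters do not follow the order in the row, which changes from start to start. Origin: centre of its underside, 12 mm above the counter; its upper face is 15 mm above the counter. Its y axis lies along the row, x across it, z up.
- coaster_d: One of four identical round cork coasters, 68 mm in diameter and 3 mm thick, fixed in a straight row 92 mm apart on a long dark wooden board (100 x 370 mm, 12 mm thick, fixed) lying on the counter. The letters do not follow the order in the row, which changes from start to start. Origin: centre of its underside, 12 mm above the counter; its upper face is 15 mm above the counter. Its y axis lies along the row, x across it, z up.
- bowl_mid (a point): A small round white ceramic bowl, 80 mm across the rim and 45 mm high, about 300 g, loose, standing on the counter just beyond one end of the row, its centre about 105 mm from the centre of the nearest coaster; which end changes from start to start. To be left alone. This point is on its axis, half-way up.
- bottle_mid (a point): A slim closed whitish bottle with a narrow neck, a blank label and a black cap, 40 mm in diameter and 120 mm high, about 250 g, loose, standing on the counter just beyond the other end of the row, about 105 mm from the nearest coaster. To be left alone. This point is on its axis, half-way up.
Things that resemble listed ones, but are neither listed nor needed, are in the scene too. Leave any orange or yellow look-alike of the part that bears shaker_x_mid alone.

How it is judged:
At the end, for the whole second after the job is handed in: Each shaker upright (within 6 degrees), released and at rest on a coaster, axis within 12 mm of its centre, underside within 4 mm of the cork; from the bowl on: tallest, second tallest, second shortest, shortest. Bowl and bottle upright, within 20 mm of where they began ((horizontal distance between shaker_z_mid and coaster_a below 0.012 m or horizontal distance between shaker_z_mid and coaster_b below 0.012 m or horizontal distance between shaker_z_mid and coaster_c below 0.012 m or horizontal distance between shaker_z_mid and coaster_d below 0.012 m) and horizontal distance between shaker_z_mid and bowl_mid between 0.06 and 0.15 m and height (world z) of shaker_z_mid between 0.061 and 0.069 m and angle between each of shaker_z_mid, shaker_y_mid, shaker_x_mid, shaker_w_mid's own z axis and vertical below 0.1 rad and linear speed of each of shaker_z, shaker_y, shaker_x, shaker_w below 0.02 m/s and angular speed of each of shaker_z, shaker_y, shaker_x, shaker_w below 0.2 rad/s and (horizontal distance between shaker_y_mid and coaster_a below 0.012 m or horizontal distance between shaker_y_mid and coaster_b below 0.012 m or horizontal distance between shaker_y_mid and coaster_c below 0.012 m or horizontal distance between shaker_y_mid and coaster_d below 0.012 m) and horizontal distance between shaker_y_mid and bowl_mid between 0.15 and 0.243 m and height (world z) of shaker_y_mid between 0.052 and 0.06 m and (horizontal distance between shaker_x_mid and coaster_a below 0.012 m or horizontal distance between shaker_x_mid and coaster_b below 0.012 m or horizontal distance between shaker_x_mid and coaster_c below 0.012 m or horizontal distance between shaker_x_mid and coaster_d below 0.012 m) and horizontal distance between shaker_x_mid and bowl_mid between 0.243 and 0.335 m and height (world z) of shaker_x_mid between 0.043 and 0.051 m and (horizontal distance between shaker_w_mid and coaster_a below 0.012 m or horizontal distance between shaker_w_mid and coaster_b below 0.012 m or horizontal distance between shaker_w_mid and coaster_c below 0.012 m or horizontal distance between shaker_w_mid and coaster_d below 0.012 m) and horizontal distance between shaker_w_mid and bowl_mid between 0.335 and 0.43 m and height (world z) of shaker_w_mid between 0.034 and 0.042 m and not (distance of bowl_mid from where it was at the start of the episode above 0.02 m or angle between bowl_mid's own z axis and vertical above 0.3 rad) and not (distance of bottle_mid from where it was at the start of the episode above 0.02 m or angle between bottle_mid's own z axis and vertical above 0.3 rad)); the robot touches nothing.
It fails at once if the bowl is shifted by more than 20 mm or tipped (distance of bowl_mid from where it was at the start of the episode above 0.02 m or angle between bowl_mid's own z axis and vertical above 0.3 rad).
It fails at once if the bottle is shifted by more than 20 mm or tipped (distance of bottle_mid from where it was at the start of the episode above 0.02 m or angle between bottle_mid's own z axis and vertical above 0.3 rad).
It fails at once if a shaker is tipped by more than 40 degrees (angle between any of shaker_w_mid, shaker_x_mid, shaker_y_mid, shaker_z_mid's own z axis and vertical above 0.7 rad).
It fails at once if a shaker is dropped (falls free by more than about 25 mm) ((linear speed of shaker_w above 0.7 m/s and contact force between shaker_w and the fingers below 0.05 N) or (linear speed of shaker_x above 0.7 m/s and contact force between shaker_x and the fingers below 0.05 N) or (linear speed of shaker_y above 0.7 m/s and contact force between shaker_y and the fingers below 0.05 N) or (linear speed of shaker_z above 0.7 m/s and contact force between shaker_z and the fingers below 0.05 N)).
It also fails if it takes over 96 s, if anything falls off the work surface, if the arm or the gripper's body presses on something with over 40 N, if the wrist force passes 120 N, or if a joint passes its speed limit or range.

## Working session

There is one attempt and no reset: what is moved stays moved. The work goes in short steps, Python scripts to look and compute and a tool call to move; the robot and the scene stay as the last step left them, time stands still between calls to the robot, and variables do not carry over. Pictures are saved under pics/ and viewed, and the job is handed in when it is done.

Besides the shell and the picture viewer there is one more tool, called after "Request:" as name(argument=value, ...) on one line, values as JSON. arm_command: Moves the arm, as the interface text tells. Its arguments: {"type":"object","properties":{"motion":{"type":"array"},"grip_force":{"type":"number"}},"required":["motion"]}

```bash
ls; mkdir -p pics
python3 - <<'E'
from cell import robot
import cv2
print(robot.observe())
for n in("scene","top","wrist"):
    c=robot.read_camera(n); cv2.imwrite(f"pics/{n}0.png",c["image"][:,:,::-1])
    print(n,c["fov_y"],c["cx"],c["cy"],c["k1"],c["cam_to_world"].round(3).tolist())
E
```

```text
pics
{'time': 0.0, 'qpos': array([-1.37699322e+00,  3.42761617e-01,  1.52503791e+00, -1.74503793e-05,
        1.27539870e+00, -1.46015203e-01]), 'qvel': array([-0.00043385, -0.00012138,  0.00067795,  0.00084924,  0.00134938,
        0.00079855]), 'joint_efforts': array([ 4.81965380e-04, -4.31234729e+01, -2.44219548e+01,  7.16570509e-02,
        5.58310084e-02, -1.18503563e-04]), 'tool_pos': array([ 0.17491782, -0.49456042,  0.22601749]), 'tool_rot': array([-3.14000173e+00, -2.17097614e-04,  3.39823235e-01]), 'contact_force': array([ 0.10859209,  0.10084273, -0.70752564]), 'torque': array([ 0.04674612,  0.03665398, -0.0180536 ]), 'opening': 0.09151592968322242}
scene 55.80993968424758 314.9362465049321 201.215994943125 -0.05050176542614624 [[-0.201, 0.831, -0.519, 0.944], [0.98, 0.173, -0.101, 0.109], [0.006, -0.528, -0.849, 0.753], [0.0, 0.0, 0.0, 1.0]]
top 54.708038165285544 318.8197496008785 198.11089938624525 -0.09208728280958305 [[0.017, -0.992, 0.127, 0.444], [-0.999, -0.021, -0.027, 0.027], [0.029, -0.126, -0.992, 0.796], [0.0, 0.0, 0.0, 1.0]]
wrist 62.13335412273123 319.5282529500947 197.140606680992 -0.01891705908633968 [[0.334, -0.901, -0.276, 0.251], [-0.943, -0.32, -0.096, -0.468], [-0.002, 0.292, -0.956, 0.384], [0.0, 0.0, 0.0, 1.0]]
```

View pics/scene0.png

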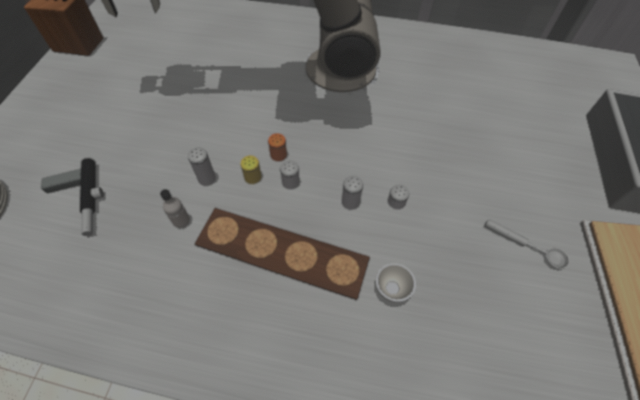

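View pics/top0.png

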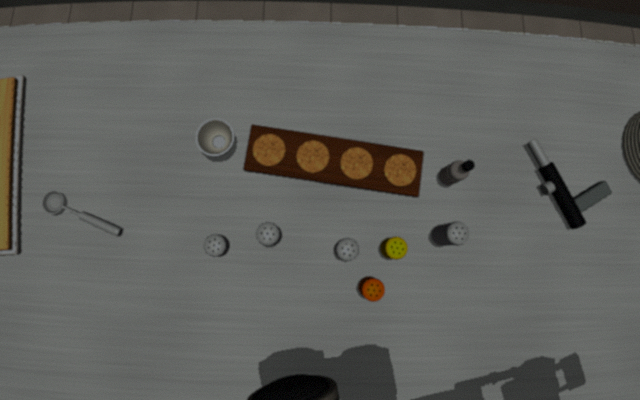

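View pics/wrist0.png

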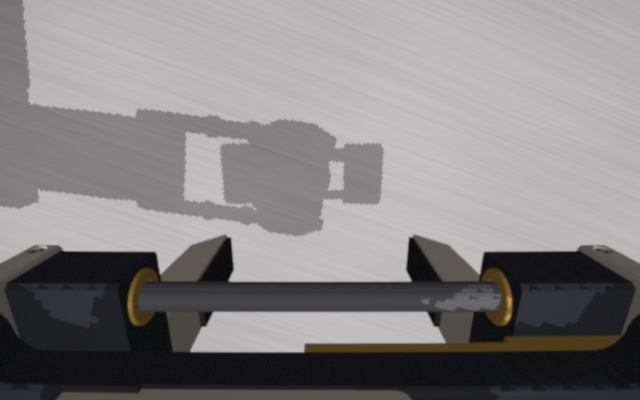

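The scene view shows steel shakers at (201,165), (290,174), (352,191) and (399,196). The look-alikes are yellow (251,168) and orange (277,146). The bowl is at (396,283), the bottle at (175,208), and the coasters run from (222,230) to (342,269). Next I'll measure from the depth in both views.

```bash
cat > h.py <<'E'
import numpy as np, cv2
from cell import robot
def cloud(c):
    H,W=c["z_map"].shape
    f=H/2/np.tan(np.radians(c["fov_y"]/2))
    K=np.array([[f,0,c["cx"]],[0,f,c["cy"]],[0,0,1]])
    u,v=np.meshgrid(np.arange(W),np.arange(H))
    p=cv2.undistortPointsIter(np.stack([u,v],-1).reshape(-1,1,2).astype(float),K,np.array([c["k1"],0,0,0]),None,None,(3,50,1e-10)).reshape(H,W,2)
    z=c["z_map"].astype(float)
    P=np.dstack([p[...,0]*z,p[...,1]*z,z])
    M=c["cam_to_world"]
    w=P@M[:3,:3].T+M[:3,3]; w[z==0]=np.nan
    return w
def circ(xy):  # LSQ circle
    A=np.c_[2*xy,np.ones(len(xy))]; s=np.linalg.lstsq(A,(xy**2).sum(1),rcond=None)[0]
    return s[:2],np.sqrt(s[2]+s[:2]@s[:2])
E
python3 - <<'E'
from h import *
for n in("top","scene"):
    c=robot.read_camera(n); w=cloud(c); im=c["image"]
    z=w[...,2]; reg=(w[...,0]>.25)&(w[...,0]<.8)&(abs(w[...,1])<.42)
    print(n,"counter z",np.nanmedian(z[reg&(z<.01)]))
    m=(reg&(z>.022)).astype(np.uint8)
    k,l,st,ce=cv2.connectedComponentsWithStats(m)
    for i in range(1,k):
        if st[i,4]<60: continue
        q=w[l==i]; t=np.percentile(q[:,2],98); s=q[q[:,2]>t-.010]
        (cx,cy),r=cv2.minEnclosingCircle(s[:,:2].astype(np.float32))
        print(ce[i].round(),st[i,4],"top %.4f"%t,"mean",s[:,:2].mean(0).round(4),"enc %.4f %.4f r %.4f"%(cx,cy,r),im[l==i].mean(0).round())
    hsv=cv2.cvtColor(im,cv2.COLOR_RGB2HSV)
    m=(reg&(z>.006)&(z<.022)).astype(np.uint8)
    k,l,st,ce=cv2.connectedComponentsWithStats(m); i=1+np.argmax(st[1:,4])
    b=w[l==i]; rect=cv2.minAreaRect((b[:,:2]*1000).astype(np.float32)); print("board",rect, np.median(b[:,2]))
    cm=((l==i)&(im[...,0]>95)).astype(np.uint8)
    k,l2,st,ce=cv2.connectedComponentsWithStats(cm)
    for j in range(1,k):
        if st[j,4]<200: continue
        q=w[l2==j]; (cx,cy),r=cv2.minEnclosingCircle(q[:,:2].astype(np.float32))
        print("coaster",ce[j].round(),st[j,4],q.mean(0).round(4),"%.4f %.4f r %.4f"%(cx,cy,r))
E
```

```text
top counter z -0.0005881021811426912
[213. 135.] 623 top 0.0463 mean [0.663 0.22 ] enc 0.6599 0.2170 r 0.0401 [85. 85. 82.]
[457. 171.] 566 top 0.1206 mean [ 0.5974 -0.2653] enc 0.5977 -0.2664 r 0.0105 [46. 45. 43.]
[452. 233.] 683 top 0.1009 mean [ 0.4739 -0.2496] enc 0.4742 -0.2506 r 0.0221 [69. 70. 69.]
[268. 234.] 441 top 0.0837 mean [0.4679 0.1006] enc 0.4684 0.1009 r 0.0207 [92. 94. 92.]
[215. 245.] 442 top 0.0473 mean [0.445  0.2065] enc 0.4453 0.2077 r 0.0218 [89. 91. 90.]
[394. 247.] 477 top 0.0653 mean [ 0.4461 -0.1426] enc 0.4461 -0.1433 r 0.0219 [100.  96.   6.]
[347. 249.] 420 top 0.0652 mean [ 0.4412 -0.0486] enc 0.4409 -0.0490 r 0.0213 [92. 94. 93.]
[372. 289.] 495 top 0.0650 mean [ 0.3663 -0.0989] enc 0.3660 -0.0992 r 0.0225 [104.  51.   8.]
[305. 382.] 489 top 0.2548 mean [0.2517 0.029 ] enc 0.2505 0.0289 r 0.0208 [5. 5. 5.]
board ((624.6652221679688, -26.379440307617188), (370.0231018066406, 101.44708251953125), 82.4246597290039) 0.012329845642620185
coaster [269. 149.] 762 [0.6432 0.111  0.0144] 0.6434 0.1114 r 0.0337
coaster [312. 156.] 765 [0.6311 0.02   0.0143] 
[... 758 characters left out ...]
2. 101.]
[399. 194.] 325 top 0.0474 mean [0.4488 0.2058] enc 0.4466 0.2058 r 0.0218 [113. 113. 112.]
[173. 208.] 581 top 0.1210 mean [ 0.6008 -0.2654] enc 0.5997 -0.2667 r 0.0107 [86. 84. 82.]
[397. 280.] 694 top 0.0469 mean [0.6563 0.2202] enc 0.6598 0.2169 r 0.0404 [123. 122. 119.]
board ((626.4520874023438, -26.642288208007812), (369.10919189453125, 101.47998046875), 82.24626159667969) 0.012774333865478327
coaster [222. 230.] 710 [ 0.6077 -0.1635  0.0145] 0.6060 -0.1639 r 0.0366
coaster [261. 243.] 753 [ 0.6196 -0.0725  0.0144] 0.6179 -0.0725 r 0.0368
coaster [301. 256.] 801 [0.6317 0.019  0.0145] 0.6303 0.0181 r 0.0360
coaster [342. 269.] 841 [0.6441 0.1104 0.0144] 0.6423 0.1096 r 0.0363
```

The heights (100, 82, 64 and 46 mm) and the two views agree within about 3 mm.

- **Z, tallest:** top-view pixel (452,233), at (0.4745,-0.251).
- **Y:** (268,234), at (0.469,0.100).
- **X:** steel, (347,249), at (0.4423,-0.050). The yellow one at (394,247) and the orange one at (372,289) are look-alikes to leave alone.
- **W:** (215,245), at (0.446,0.207).

Before the first reach I'll check the choice in one close crop.

```bash
cat >> h.py <<'E'
YAW=1.4394
def go(x,y,z,yaw=YAW):
    from scipy.spatial.transform import Rotation as R
    o=robot.observe(); A=R.from_euler("xyz",o["tool_rot"]); T=R.from_euler("xyz",[np.pi,0,yaw])
    w=(A.inv()*T).as_rotvec()/(np.pi/2); t=A.inv().apply(np.array([x,y,z])-o["tool_pos"])/.3
    print("t=%.2f"%o["time"],"cmd",w.round(4),t.round(4),"op %.4f"%o["opening"],o["tool_pos"].round(4),o["contact_force"].round(1))
E
python3 - <<'E'
from h import *
im=robot.read_camera("scene")["image"][120:310,140:440,::-1]
cv2.imwrite("pics/crop.png",cv2.resize(im,None,fx=2.6,fy=2.6,interpolation=cv2.INTER_CUBIC))
go(.4745,-.251,.16)
E
```

```text
t=0.30 cmd [-2.e-04 -2.e-04 -7.e-01] [ 1.2122 -0.4335  0.2219] op 0.0918 [ 0.175  -0.4949  0.2265] [-0.1  0.2  1.1]
```

View pics/crop.png

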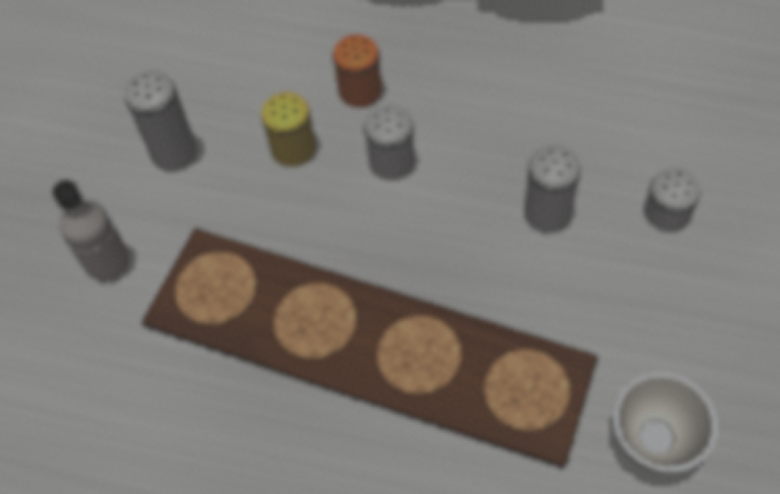

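The crop shows the steel shakers in crop pixels at Z (163,120), X (390,142), Y (552,188) and W (671,198). The coloured ones at (288,128) and (357,70) are to be left alone.

Request:
arm_command(motion=[[[0,0,-0.7,1.0,-0.433,0,1],[0,0,-0.7,1.0,-0.433,0,1],[0,0,-0.7,1.0,-0.433,0,1],[0,0,-0.7,1.0,-0.433,0,1],[0,0,-0.7,1.0,-0.433,0,1],[0,0,-0.7,1.0,-0.433,0,1],[0,0,-0.7,1.0,-0.433,0,1],[0,0,-0.7,1.0,-0.433,0,1]]], grip_force=25)

```text
time: 1.1
tool_pos: [0.4168, -0.2698, 0.2267]
tool_rot: [3.141, -0.001, 1.449]
contact_force: [-0.4, -1.4, -0.5]
opening: 0.0914
```

```bash
python3 -c "
from h import *
go(.4745,-.251,.16)"
```

```text
t=1.10 cmd [ 0.0004 -0.0004  0.006 ] [0.0855 0.1833 0.2225] op 0.0914 [ 0.4168 -0.2698  0.2267] [-0.4 -1.4 -0.5]
```

Request:
arm_command(motion=[[[0,0,0,0.085,0.19,0.22,1],[0,0,0,0.085,0.19,0.22,1],[0,0,0,0.085,0.19,0.22,1],[0,0,0,0.085,0.19,0.22,1],[0,0,0,0.085,0.19,0.22,1]]])

```text
time: 1.6
tool_pos: [0.4743, -0.2553, 0.1618]
tool_rot: [3.14, 0.001, 1.439]
contact_force: [0.1, -0.3, 0.5]
opening: 0.0916
```

Run:
```python
from h import *
c=robot.read_camera("wrist"); w=cloud(c)
cv2.imwrite("pics/w1.png",c["image"][:,:,::-1])
q=w.reshape(-1,3); q=q[(q[:,2]>.085)&(q[:,2]<.11)&(np.hypot(q[:,0]-.4745,q[:,1]+.251)<.04)]
print(len(q)); 
if len(q)>10: print(cv2.minEnclosingCircle(q[:,:2].astype(np.float32)),q[:,2].max())
go(.4745,-.251,.05)
```

```text
2837
((0.47488218545913696, -0.2513667345046997), 0.02234237641096115) 0.10199532119499208
t=1.65 cmd [ 0.0012  0.0008 -0.0005] [ 0.0153 -0.0019  0.3735] op 0.0917 [ 0.4743 -0.2555  0.1621] [ 0.9  0.1 -0.1]
```

View pics/w1.png

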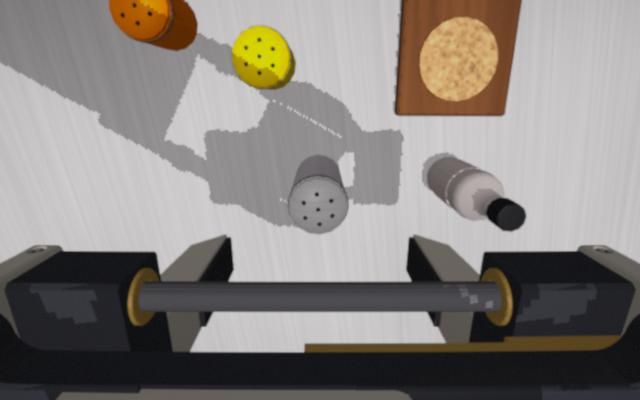

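The wrist view shows the tall steel shaker at (318,205) between the jaws, with the bottle at (480,190) clear of the right finger. All three views agree on its position, so I'll descend.

Request:
arm_command(motion=[[[0,0,0,0.0145,0,0.0,1],[0,0,0,0.0145,0,0.12,1],[0,0,0,0.0145,0,0.24,1],[0,0,0,0.0145,0,0.32,1],[0,0,0,0.0145,0,0.372,1],[0,0,0,0.0145,0,0.372,1],[0,0,0,0.0145,0,0.372,-1],[0,0,0,0.0145,0,0.372,-1]]])

```text
time: 2.45
tool_pos: [0.4757, -0.251, 0.0506]
tool_rot: [3.139, 0.001, 1.439]
contact_force: [-0.1, -0.6, 0.5]
opening: 0.0801
```

Request:
arm_command(motion=[[[0,0,0,0,0,0,-1],[0,0,0,0,0,0,-1],[0,0,0,0,0,0,-1],[0,0,0,0,0,0,-1]]])

```text
time: 2.85
tool_pos: [0.475, -0.2505, 0.0493]
tool_rot: [3.141, 0.0, 1.439]
contact_force: [-0.8, 0.5, 0.8]
opening: 0.0482
```

Request:
arm_command(motion=[[[0,0,0,0,0,0,-1],[0,0,0,0,0,0,-1],[0,0,0,0,0,0,-1],[0,0,0,0,0,-0.02,-1],[0,0,0,0,0,-0.08,-1],[0,0,0,0,0,-0.18,-1],[0,0,0,0,0,-0.3,-1],[0,0,0,0,0,-0.42,-1]]])

```text
time: 3.65
tool_pos: [0.4746, -0.2501, 0.1762]
tool_rot: [-3.141, -0.001, 1.439]
contact_force: [0.5, -0.0, -2.5]
opening: 0.0437
```

Run:
```python
from h import *
c=robot.read_camera("wrist"); cv2.imwrite("pics/w2.png",c["image"][:,:,::-1])
go(.6432,.1108,.175)
```

```text
t=3.70 cmd [0.0053 0.0028 0.0001] [1.2709 0.3902 0.023 ] op 0.0437 [ 0.4772 -0.2518  0.1826] [ 2.2 -0.5  3.5]
```

View pics/w2.png

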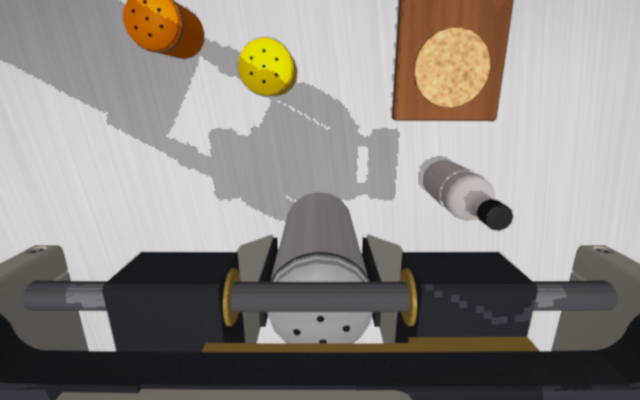

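The shaker is held upright between the jaws. Now I'll carry it over.

Request:
arm_command(motion=[[[0,0,0,0.03,0.01,0,-1],[0,0,0,0.1,0.03,0,-1],[0,0,0,0.2,0.06,0,-1],[0,0,0,0.32,0.1,0,-1],[0,0,0,0.46,0.14,0,-1],[0,0,0,0.6,0.18,0,-1],[0,0,0,0.74,0.22,0,-1],[0,0,0,0.88,0.27,0,-1]]])

```text
time: 4.5
tool_pos: [0.5891, 0.0033, 0.1732]
tool_rot: [-3.138, -0.0, 1.44]
contact_force: [0.5, -0.4, -1.7]
opening: 0.0437
```

```bash
python3 -c "
from h import *
go(.6432,.1108,.175)"
```

```text
t=4.50 cmd [-0.0024 -0.0001  0.0001] [ 0.379   0.1317 -0.0066] op 0.0437 [0.5891 0.0033 0.1732] [ 0.5 -0.4 -1.7]
```

Request:
arm_command(motion=[[[0,0,0,0.14,0.05,0,-1],[0,0,0,0.25,0.09,0,-1],[0,0,0,0.33,0.12,0,-1],[0,0,0,0.37,0.13,0,-1],[0,0,0,0.379,0.132,0,-1],[0,0,0,0.379,0.132,0,-1],[0,0,0,0.379,0.132,0,-1]]])

```text
time: 5.2
tool_pos: [0.6436, 0.107, 0.1749]
tool_rot: [-3.141, 0.001, 1.438]
contact_force: [-0.2, -0.1, -2.2]
opening: 0.0438
```

Run:
```python
from h import *
c=robot.read_camera("top");w=cloud(c); cv2.imwrite("pics/t1.png",c["image"][:,:,::-1])
c=robot.read_camera("scene");cv2.imwrite("pics/s1.png",c["image"][:,:,::-1])
go(.6432,.1108,.0655)
```

```text
t=5.30 cmd [-0.      0.0002 -0.0011] [ 0.0127 -0.0037  0.3658] op 0.0436 [0.6438 0.1069 0.1752] [-0.2  0.3 -3.4]
```

View pics/s1.png

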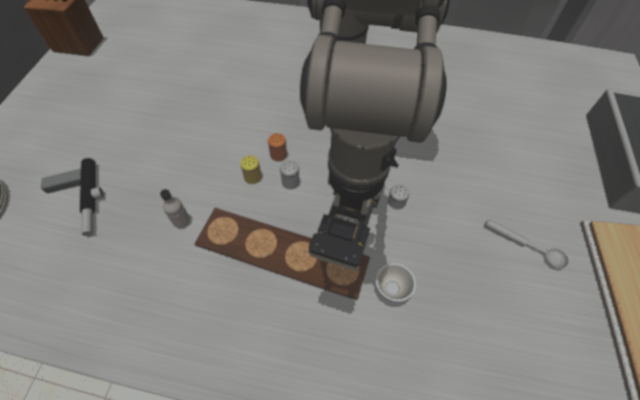

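The arm is over the coaster by the bowl. I'll lower it and slow down near contact.

Request:
arm_command(motion=[[[0,0,0,0.0125,-0.004,0.03,-1],[0,0,0,0.0125,-0.004,0.1,-1],[0,0,0,0.0125,-0.004,0.18,-1],[0,0,0,0.0125,-0.004,0.26,-1],[0,0,0,0.0125,-0.004,0.32,-1],[0,0,0,0.0125,-0.004,0.345,-1],[0,0,0,0.0125,-0.004,0.355,-1],[0,0,0,0.0125,-0.004,0.355,-1]]])

```text
time: 6.1
tool_pos: [0.6436, 0.112, 0.0688]
tool_rot: [3.141, -0.0, 1.439]
contact_force: [0.7, 0.2, -2.2]
opening: 0.0437
```

Request:
arm_command(motion=[[[0,0,0,0,0,0.005,-1],[0,0,0,0,0,0.01,-1],[0,0,0,0,0,0.01,-1]]])

```text
time: 6.4
tool_pos: [0.6435, 0.1121, 0.066]
tool_rot: [3.141, -0.0, 1.439]
contact_force: [-0.3, 0.8, -2.2]
opening: 0.0434
```

```bash
python3 -c "
from h import *
go(.6432,.1108,.0655)"
```

```text
t=6.40 cmd [ 0.0005 -0.     -0.    ] [-0.0045 -0.0005  0.0017] op 0.0434 [0.6435 0.1121 0.066 ] [-0.3  0.8 -2.2]
```

Not in contact yet: the force still shows the weight. I'll step down 1–2 mm more, then release.

Request:
arm_command(motion=[[[0,0,0,0,0,0.003,-1],[0,0,0,0,0,0.005,-1],[0,0,0,0,0,0.005,-1]]])

```text
time: 6.7
tool_pos: [0.6434, 0.1121, 0.0642]
tool_rot: [3.141, 0.0, 1.439]
contact_force: [-0.9, 0.1, -0.6]
opening: 0.0434
```

Request:
arm_command(motion=[[[0,0,0,0,0,0,-0.1],[0,0,0,0,0,0,0.6],[0,0,0,0,0,0,1],[0,0,0,0,0,0,1],[0,0,0,0,0,0,1],[0,0,0,0,0,-0.1,1],[0,0,0,0,0,-0.22,1],[0,0,0,0,0,-0.35,1]]])

```text
time: 7.5
tool_pos: [0.6429, 0.112, 0.1696]
tool_rot: [-3.14, 0.0, 1.439]
contact_force: [1.1, 0.7, 0.2]
opening: 0.0908
```

```bash
python3 -c "
from h import *
go(.4695,.1002,.15)"
```

```text
t=7.50 cmd [-0.001   0.0003 -0.0001] [-0.1148 -0.5676  0.0664] op 0.0908 [0.6429 0.112  0.1696] [1.1 0.7 0.2]
```

Request:
arm_command(motion=[[[0,0,0,-0.02,-0.1,0,1],[0,0,0,-0.05,-0.23,0,1],[0,0,0,-0.08,-0.37,0,1],[0,0,0,-0.1,-0.48,0,1],[0,0,0,-0.115,-0.567,0.03,1],[0,0,0,-0.115,-0.567,0.06,1],[0,0,0,-0.115,-0.567,0.066,1],[0,0,0,-0.115,-0.567,0.066,1]]])

```text
time: 8.3
tool_pos: [0.4712, 0.1002, 0.1493]
tool_rot: [3.141, -0.0, 1.439]
contact_force: [0.1, -0.9, -0.4]
opening: 0.0922
```

Run:
```python
from h import *
c=robot.read_camera("wrist"); w=cloud(c)
cv2.imwrite("pics/w3.png",c["image"][:,:,::-1])
q=w.reshape(-1,3); q=q[(q[:,2]>.07)&(q[:,2]<.09)&(np.hypot(q[:,0]-.4695,q[:,1]-.1)<.04)]
print(len(q),cv2.minEnclosingCircle(q[:,:2].astype(np.float32)),q[:,2].max())
go(.4695,.1,.035)
```

```text
2679 ((0.46946269273757935, 0.10148788243532181), 0.022493569180369377) 0.08400741074046414
t=8.35 cmd [ 0.0005 -0.     -0.0001] [-0.0014 -0.0064  0.3813] op 0.0922 [0.4714 0.1002 0.1494] [0.4 0.4 0.4]
```

View pics/w3.png

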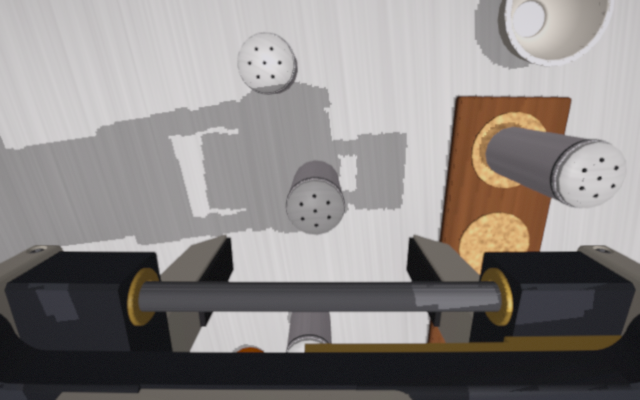

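Shaker Z at (555,160) stands centred on its coaster by the bowl. Y at (316,205) is between the jaws, and W is at (267,62). I'll grasp Y.

Request:
arm_command(motion=[[[0,0,0,0.001,-0.006,0.06,1],[0,0,0,0.001,-0.006,0.18,1],[0,0,0,0.001,-0.006,0.29,1],[0,0,0,0.001,-0.006,0.36,1],[0,0,0,0.001,-0.006,0.381,0],[0,0,0,0.001,-0.006,0.381,-1],[0,0,0,0.001,-0.006,0.381,-1],[0,0,0,0.001,-0.006,0.381,-1]]])

```text
time: 9.15
tool_pos: [0.4695, 0.1008, 0.0362]
tool_rot: [3.139, -0.0, 1.439]
contact_force: [-0.0, -0.3, 0.4]
opening: 0.0646
```

Request:
arm_command(motion=[[[0,0,0,0,0,0,-1],[0,0,0,0,0,0,-1],[0,0,0,0,0,0,-1],[0,0,0,0,0,0,-1],[0,0,0,0,0,0,-1]]])

```text
time: 9.65
tool_pos: [0.4686, 0.1008, 0.0355]
tool_rot: [3.141, -0.0, 1.439]
contact_force: [-1.1, 0.6, 5.0]
opening: 0.0436
```

Request:
arm_command(motion=[[[0,0,0,0,0,-0.02,-1],[0,0,0,0,0,-0.08,-1],[0,0,0,0,0,-0.18,-1],[0,0,0,0,0,-0.28,-1],[0,0,0,0,0,-0.32,-1],[0,0,0,0,0,-0.32,-1]]])

```text
time: 10.25
tool_pos: [0.4695, 0.1008, 0.1328]
tool_rot: [3.138, -0.001, 1.439]
contact_force: [-0.5, 0.5, -2.4]
opening: 0.0436
```

```bash
python3 -c "
from h import *
go(.6313,.0196,.13)"
```

```text
t=10.25 cmd [ 0.0024 -0.0004 -0.    ] [-0.1976  0.5702  0.0113] op 0.0436 [0.4695 0.1008 0.1328] [-0.5  0.5 -2.4]
```

Request:
arm_command(motion=[[[0,0,0,-0.02,0.04,0,-1],[0,0,0,-0.06,0.13,0,-1],[0,0,0,-0.1,0.26,0,-1],[0,0,0,-0.14,0.39,0,-1],[0,0,0,-0.18,0.5,0,-1],[0,0,0,-0.1976,0.56,0,-1],[0,0,0,-0.1976,0.57,0,-1],[0,0,0,-0.1976,0.57,0,-1]]])

```text
time: 11.05
tool_pos: [0.6297, 0.0191, 0.1289]
tool_rot: [-3.138, 0.0, 1.439]
contact_force: [0.4, 0.7, -2.5]
opening: 0.0436
```

```bash
python3 -c "
from h import *
go(.6313,.0196,.053)"
```

```text
t=11.05 cmd [-0.0021  0.0001 -0.0004] [0.0025 0.006  0.253 ] op 0.0436 [0.6297 0.0191 0.1289] [ 0.4  0.7 -2.5]
```

Request:
arm_command(motion=[[[0,0,0,0.0025,0.003,0.03,-1],[0,0,0,0.0025,0.003,0.1,-1],[0,0,0,0.0025,0.003,0.18,-1],[0,0,0,0.0025,0.003,0.23,-1],[0,0,0,0.0025,0.003,0.25,-1],[0,0,0,0.0025,0.003,0.255,-1],[0,0,0,0.0025,0.003,0.258,-1],[0,0,0,0.0025,0.003,0.258,-1]]])

```text
time: 11.85
tool_pos: [0.6316, 0.0202, 0.0545]
tool_rot: [3.14, 0.0, 1.44]
contact_force: [0.5, -0.1, -2.2]
opening: 0.0436
```

Request:
arm_command(motion=[[[0,0,0,0,0,0.003,-1],[0,0,0,0,0,0.004,-1],[0,0,0,0,0,0.004,-1]]])

```text
time: 12.15
tool_pos: [0.6313, 0.0201, 0.0526]
tool_rot: [3.141, 0.0, 1.439]
contact_force: [-0.1, 0.7, -2.3]
opening: 0.0437
```

Request:
arm_command(motion=[[[0,0,0,0,0,0.003,-1],[0,0,0,0,0,0.006,-1],[0,0,0,0,0,0.006,-1]]])

```text
time: 12.45
tool_pos: [0.6312, 0.0201, 0.0506]
tool_rot: [3.142, 0.0, 1.439]
contact_force: [0.0, -0.8, -2.1]
opening: 0.0435
```

Request:
arm_command(motion=[[[0,0,0,0,0,0.002,-1],[0,0,0,0,0,0.004,-1],[0,0,0,0,0,0.004,-1]]])

```text
time: 12.75
tool_pos: [0.6312, 0.0201, 0.0505]
tool_rot: [3.141, 0.0, 1.439]
contact_force: [-3.7, -0.1, 7.0]
opening: 0.0436
```

Contact (+7 N), so I'll release.

Request:
arm_command(motion=[[[0,0,0,0,0,0,-0.1],[0,0,0,0,0,0,0.6],[0,0,0,0,0,0,1],[0,0,0,0,0,0,1],[0,0,0,0,0,0,1],[0,0,0,0,0,-0.1,1],[0,0,0,0,0,-0.22,1],[0,0,0,0,0,-0.32,1]]])

```text
time: 13.55
tool_pos: [0.6314, 0.0201, 0.1469]
tool_rot: [3.141, 0.0, 1.439]
contact_force: [0.6, 0.3, 0.6]
opening: 0.0909
```

```bash
python3 -c "
from h import *
go(.4425,-.05,.13)"
```

```text
t=13.55 cmd [ 0.0004  0.     -0.0001] [-0.3144 -0.5936  0.0559] op 0.0909 [0.6314 0.0201 0.1469] [0.6 0.3 0.6]
```

Request:
arm_command(motion=[[[0,0,0,-0.04,-0.08,0,1],[0,0,0,-0.1,-0.2,0,1],[0,0,0,-0.17,-0.33,0,1],[0,0,0,-0.24,-0.46,0,1],[0,0,0,-0.3,-0.57,0.03,1],[0,0,0,-0.314,-0.594,0.05,1],[0,0,0,-0.314,-0.594,0.056,1],[0,0,0,-0.314,-0.594,0.056,1]]])

```text
time: 14.35
tool_pos: [0.4435, -0.05, 0.1288]
tool_rot: [3.14, 0.0, 1.439]
contact_force: [0.8, 0.3, 0.6]
opening: 0.092
```

Run:
```python
from h import *
c=robot.read_camera("wrist"); w=cloud(c)
cv2.imwrite("pics/w4.png",c["image"][:,:,::-1])
q=w.reshape(-1,3); q=q[(q[:,2]>.052)&(q[:,2]<.07)&(np.hypot(q[:,0]-.4425,q[:,1]+.05)<.04)]
print(len(q),cv2.minEnclosingCircle(q[:,:2].astype(np.float32)),q[:,2].max())
go(.4425,-.05,.021)
```

```text
2731 ((0.44264668226242065, -0.04944587126374245), 0.02251446805894375) 0.0664751356506268
t=14.40 cmd [0.0009 0.0001 0.0001] [-0.001  -0.0046  0.3594] op 0.0919 [ 0.4437 -0.0498  0.1288] [0.9 1.2 0.1]
```

View pics/w4.png

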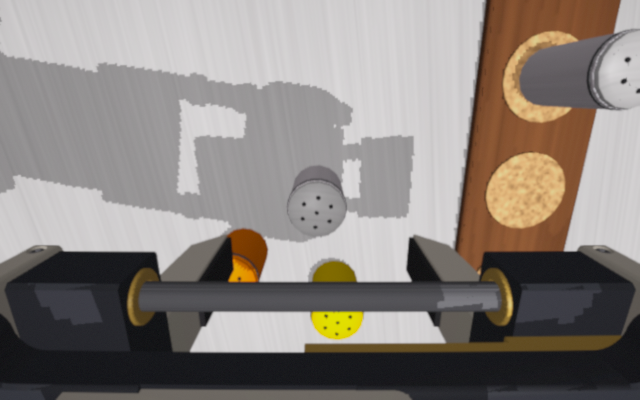

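Steel X at (317,205) is centred between the jaws, Y is placed at (570,75), and the coloured ones (orange (245,255), yellow (337,300)) clear the fingers by about 20 mm. I'll descend.

Request:
arm_command(motion=[[[0,0,0,0.001,-0.004,0.06,1],[0,0,0,0.001,-0.004,0.17,1],[0,0,0,0.001,-0.004,0.27,1],[0,0,0,0.001,-0.004,0.34,1],[0,0,0,0.001,-0.004,0.359,0],[0,0,0,0.001,-0.004,0.359,-1],[0,0,0,0.001,-0.004,0.359,-1],[0,0,0,0.001,-0.004,0.359,-1]]])

```text
time: 15.2
tool_pos: [0.4421, -0.0496, 0.0219]
tool_rot: [3.139, 0.0, 1.44]
contact_force: [-0.7, -0.3, -0.6]
opening: 0.0644
```

Request:
arm_command(motion=[[[0,0,0,0,0,0,-1],[0,0,0,0,0,0,-1],[0,0,0,0,0,0,-1],[0,0,0,0,0,0,-1],[0,0,0,0,0,0,-1]]])

```text
time: 15.7
tool_pos: [0.4414, -0.0495, 0.0214]
tool_rot: [3.141, 0.0, 1.439]
contact_force: [0.2, 0.2, 6.0]
opening: 0.0436
```

Request:
arm_command(motion=[[[0,0,0,0,0,-0.02,-1],[0,0,0,0,0,-0.08,-1],[0,0,0,0,0,-0.18,-1],[0,0,0,0,0,-0.28,-1],[0,0,0,0,0,-0.32,-1],[0,0,0,0,0,-0.32,-1]]])

```text
time: 16.3
tool_pos: [0.4419, -0.0496, 0.1186]
tool_rot: [3.138, 0.001, 1.439]
contact_force: [0.7, -0.6, -2.6]
opening: 0.0432
```

```bash
python3 -c "
from h import *
go(.6190,-.0718,.116)"
```

```text
t=16.30 cmd [ 0.0022  0.0004 -0.    ] [0.0042 0.5949 0.0106] op 0.0432 [ 0.4419 -0.0496  0.1186] [ 0.7 -0.6 -2.6]
```

Request:
arm_command(motion=[[[0,0,0,0,0.04,0,-1],[0,0,0,0,0.13,0,-1],[0,0,0,0.002,0.26,0,-1],[0,0,0,0.003,0.39,0,-1],[0,0,0,0.004,0.5,0,-1],[0,0,0,0.004,0.58,0,-1],[0,0,0,0.004,0.595,0,-1],[0,0,0,0.004,0.595,0,-1]]])

```text
time: 17.1
tool_pos: [0.6173, -0.0714, 0.115]
tool_rot: [-3.138, -0.0, 1.439]
contact_force: [-0.4, 0.6, -2.3]
opening: 0.0435
```

```bash
python3 -c "
from h import *
go(.6190,-.0718,.038)"
```

```text
t=17.10 cmd [-0.0021 -0.0001  0.    ] [-0.0005  0.0065  0.2566] op 0.0435 [ 0.6173 -0.0714  0.115 ] [-0.4  0.6 -2.3]
```

Request:
arm_command(motion=[[[0,0,0,0,0.003,0.03,-1],[0,0,0,0,0.003,0.1,-1],[0,0,0,0,0.003,0.18,-1],[0,0,0,0,0.003,0.23,-1],[0,0,0,0,0.003,0.25,-1],[0,0,0,0,0.003,0.258,-1],[0,0,0,0,0.003,0.262,-1],[0,0,0,0,0.003,0.262,-1]]])

```text
time: 17.9
tool_pos: [0.6194, -0.0718, 0.0391]
tool_rot: [3.14, 0.0, 1.439]
contact_force: [0.4, -0.3, -1.5]
opening: 0.0432
```

Request:
arm_command(motion=[[[0,0,0,0,0,0.002,-1],[0,0,0,0,0,0.003,-1],[0,0,0,0,0,0.003,-1]]])

```text
time: 18.2
tool_pos: [0.6192, -0.0718, 0.0377]
tool_rot: [3.141, 0.0, 1.439]
contact_force: [-0.6, 0.2, -1.8]
opening: 0.0434
```

Request:
arm_command(motion=[[[0,0,0,0,0,0.002,-1],[0,0,0,0,0,0.004,-1],[0,0,0,0,0,0.004,-1]]])

```text
time: 18.5
tool_pos: [0.6191, -0.0718, 0.0364]
tool_rot: [3.141, 0.0, 1.439]
contact_force: [-1.1, -0.1, 0.9]
opening: 0.0434
```

Request:
arm_command(motion=[[[0,0,0,0,0,0.001,-1],[0,0,0,0,0,0.002,-1],[0,0,0,0,0,0.002,-1]]])

```text
time: 18.8
tool_pos: [0.6191, -0.0717, 0.0364]
tool_rot: [3.141, 0.0, 1.439]
contact_force: [-3.7, 0.4, 5.0]
opening: 0.0433
```

Request:
arm_command(motion=[[[0,0,0,0,0,0,-0.1],[0,0,0,0,0,0,0.6],[0,0,0,0,0,0,1],[0,0,0,0,0,0,1],[0,0,0,0,0,0,1],[0,0,0,0,0,-0.1,1],[0,0,0,0,0,-0.24,1],[0,0,0,0,0,-0.4,1]]])

```text
time: 19.6
tool_pos: [0.6181, -0.0715, 0.1555]
tool_rot: [-3.138, -0.0, 1.439]
contact_force: [0.7, -0.6, -0.3]
opening: 0.0909
```

```bash
python3 -c "
from h import *
go(.446,.2065,.15)"
```

```text
t=19.60 cmd [-0.0021 -0.0002 -0.0001] [ 0.8436 -0.6902  0.021 ] op 0.0909 [ 0.6181 -0.0715  0.1555] [ 0.7 -0.6 -0.3]
```

Request:
arm_command(motion=[[[0,0,0,0.0,-0.08,0,1],[0,0,0,0.06,-0.2,0,1],[0,0,0,0.14,-0.32,0,1],[0,0,0,0.24,-0.42,0,1],[0,0,0,0.35,-0.52,0.0,1],[0,0,0,0.47,-0.6,0.0,1],[0,0,0,0.61,-0.66,0.0,1],[0,0,0,0.75,-0.69,0.0,1]]])

```text
time: 20.4
tool_pos: [0.4419, 0.1799, 0.1559]
tool_rot: [-3.142, 0.0, 1.439]
contact_force: [1.6, -0.5, 0.2]
opening: 0.0917
```

Request:
arm_command(motion=[[[0,0,0,0.08,0,0,1],[0,0,0,0.094,0,0.06,1],[0,0,0,0.094,0,0.1,1],[0,0,0,0.094,0,0.1,1],[0,0,0,0.094,0,0.1,1]]])

```text
time: 20.9
tool_pos: [0.4471, 0.2063, 0.1258]
tool_rot: [-3.141, 0.0, 1.439]
contact_force: [0.7, 0.2, 0.7]
opening: 0.0922
```

Run:
```python
from h import *
c=robot.read_camera("wrist"); w=cloud(c)
cv2.imwrite("pics/w5.png",c["image"][:,:,::-1])
q=w.reshape(-1,3); q=q[(q[:,2]>.034)&(q[:,2]<.05)&(np.hypot(q[:,0]-.446,q[:,1]-.206)<.04)]
print(len(q),cv2.minEnclosingCircle(q[:,:2].astype(np.float32)),q[:,2].max())
go(.446,.2065,.011)
```

```text
2448 ((0.4458354711532593, 0.20806200802326202), 0.02255031280219555) 0.0479411563712516
t=20.95 cmd [ 0.0005 -0.0002 -0.0002] [-2.000e-04 -5.000e-03  3.838e-01] op 0.0916 [0.4474 0.2063 0.1261] [ 0.4  0.2 -0.1]
```

View pics/w5.png

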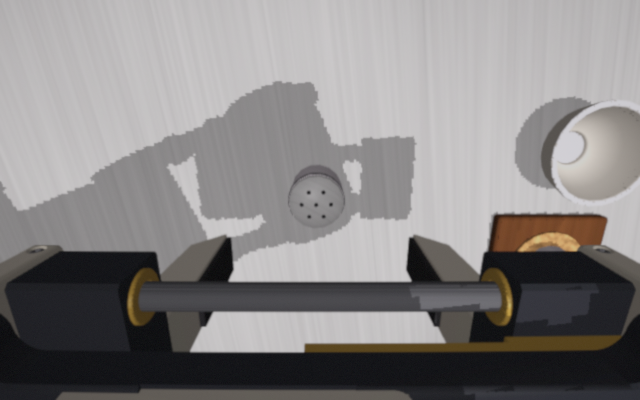

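W at (317,200) is centred between the jaws and the bowl at (600,150) is clear. I'll descend.

Request:
arm_command(motion=[[[0,0,0,0.003,-0.004,0.06,1],[0,0,0,0.003,-0.004,0.18,1],[0,0,0,0.003,-0.004,0.29,1],[0,0,0,0.003,-0.004,0.36,1],[0,0,0,0.003,-0.004,0.38,0],[0,0,0,0.003,-0.004,0.382,-1],[0,0,0,0.003,-0.004,0.382,-1],[0,0,0,0.003,-0.004,0.382,-1]]])

```text
time: 21.75
tool_pos: [0.4469, 0.2077, 0.0123]
tool_rot: [3.139, -0.001, 1.439]
contact_force: [-0.5, -0.3, -0.7]
opening: 0.0645
```

Request:
arm_command(motion=[[[0,0,0,0,0,0,-1],[0,0,0,0,0,0,-1],[0,0,0,0,0,0,-1],[0,0,0,0,0,0,-1],[0,0,0,0,0,0,-1]]])

```text
time: 22.25
tool_pos: [0.446, 0.2075, 0.0114]
tool_rot: [3.141, -0.0, 1.439]
contact_force: [-2.1, -1.5, 5.9]
opening: 0.0437
```

Request:
arm_command(motion=[[[0,0,0,0,0,-0.02,-1],[0,0,0,0,0,-0.08,-1],[0,0,0,0,0,-0.18,-1],[0,0,0,0,0,-0.3,-1],[0,0,0,0,0,-0.4,-1],[0,0,0,0,0,-0.46,-1],[0,0,0,0,0,-0.46,-1]]])

```text
time: 22.95
tool_pos: [0.4473, 0.2079, 0.1515]
tool_rot: [3.137, -0.002, 1.439]
contact_force: [0.1, -0.4, -2.5]
opening: 0.0435
```

```bash
python3 -c "
from h import *
go(.6066,-.163,.15)"
```

```text
t=22.95 cmd [ 0.0032 -0.0013  0.0001] [-1.1562  0.6882  0.006 ] op 0.0435 [0.4473 0.2079 0.1515] [ 0.1 -0.4 -2.5]
```

Request:
arm_command(motion=[[[0,0,0,-0.04,0.0,0,-1],[0,0,0,-0.12,0.02,0,-1],[0,0,0,-0.23,0.05,0,-1],[0,0,0,-0.36,0.1,0,-1],[0,0,0,-0.49,0.16,0,-1],[0,0,0,-0.62,0.22,0,-1],[0,0,0,-0.74,0.29,0,-1],[0,0,0,-0.86,0.37,0,-1]]])

```text
time: 23.75
tool_pos: [0.5207, -0.065, 0.1471]
tool_rot: [-3.138, -0.0, 1.439]
contact_force: [1.1, 0.6, -1.8]
opening: 0.0437
```

Request:
arm_command(motion=[[[0,0,0,-0.11,0.08,0,-1],[0,0,0,-0.2,0.17,0,-1],[0,0,0,-0.26,0.25,0,-1],[0,0,0,-0.29,0.3,0,-1],[0,0,0,-0.296,0.315,0,-1],[0,0,0,-0.296,0.315,0,-1],[0,0,0,-0.296,0.315,0,-1]]])

```text
time: 24.45
tool_pos: [0.603, -0.1625, 0.148]
tool_rot: [-3.139, -0.001, 1.44]
contact_force: [-1.0, 0.4, -1.5]
opening: 0.0434
```

```bash
python3 -c "
from h import *
c=robot.read_camera('scene');cv2.imwrite('pics/s2.png',c['image'][:,:,::-1])
go(.6066,-.163,.028)"
```

```text
t=24.50 cmd [-0.0011 -0.0003  0.0004] [-0.0005  0.0122  0.4016] op 0.0432 [ 0.6032 -0.1624  0.1485] [-0.3 -0.3 -0.3]
```

View pics/s2.png

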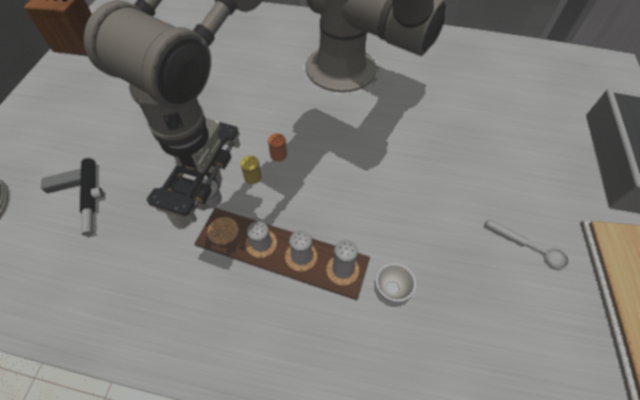

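The three shakers at (260,235), (301,247) and (345,262) stand on their coasters in order. The arm is above the last coaster at (222,232). I'll lower W.

Request:
arm_command(motion=[[[0,0,0,0,0.009,0.04,-1],[0,0,0,0,0.009,0.12,-1],[0,0,0,0,0.009,0.22,-1],[0,0,0,0,0.009,0.31,-1],[0,0,0,0,0.009,0.37,-1],[0,0,0,0,0.009,0.392,-1],[0,0,0,0,0.009,0.4,-1],[0,0,0,0,0.009,0.4,-1]]])

```text
time: 25.3
tool_pos: [0.6072, -0.1636, 0.0295]
tool_rot: [3.141, 0.0, 1.44]
contact_force: [-0.3, -0.8, 0.1]
opening: 0.0433
```

Request:
arm_command(motion=[[[0,0,0,0,0,0.002,-1],[0,0,0,0,0,0.003,-1],[0,0,0,0,0,0.003,-1]]])

```text
time: 25.6
tool_pos: [0.6072, -0.1638, 0.0288]
tool_rot: [3.14, 0.0, 1.439]
contact_force: [-1.0, -0.5, -1.6]
opening: 0.0435
```

Request:
arm_command(motion=[[[0,0,0,0,0,0.003,-1],[0,0,0,0,0,0.006,-1],[0,0,0,0,0,0.006,-1]]])

```text
time: 25.9
tool_pos: [0.6069, -0.1637, 0.0265]
tool_rot: [3.141, 0.0, 1.439]
contact_force: [-0.3, 0.4, 0.3]
opening: 0.0432
```

Request:
arm_command(motion=[[[0,0,0,0,0,0.001,-1],[0,0,0,0,0,0.002,-1],[0,0,0,0,0,0.002,-1]]])

```text
time: 26.2
tool_pos: [0.607, -0.1637, 0.0265]
tool_rot: [3.141, 0.0, 1.439]
contact_force: [-3.1, 0.0, 4.9]
opening: 0.0432
```

Contact: release, rise, then back off for a check.

Request:
arm_command(motion=[[[0,0,0,0,0,0,-0.1],[0,0,0,0,0,0,0.6],[0,0,0,0,0,0,1],[0,0,0,0,0,0,1],[0,0,0,0,0,0,1],[0,0,0,0,0,-0.1,1],[0,0,0,0,0,-0.24,1],[0,0,0,0,0,-0.4,1]]])

```text
time: 27.0
tool_pos: [0.606, -0.1633, 0.1456]
tool_rot: [-3.138, -0.001, 1.439]
contact_force: [0.9, 0.3, 0.5]
opening: 0.0909
```

Request:
arm_command(motion=[[[0,0,0,0,0,-0.15,1],[0,0,0,0,0,-0.3,1],[0,0,0,0,-0.15,-0.3,1],[0,0,0,0,-0.3,-0.3,1],[0,0,0,0,-0.45,-0.3,1],[0,0,0,0,-0.6,-0.3,1],[0,0,0,0,-0.7,-0.3,1],[0,0,0,0,-0.7,-0.3,1]]])

```text
time: 27.8
tool_pos: [0.3957, -0.1352, 0.236]
tool_rot: [-3.141, 0.0, 1.439]
contact_force: [-0.3, -0.1, -0.4]
opening: 0.0916
```

Run:
```python
from h import *
C={"Z":(.6432,.1108),"Y":(.6313,.0196),"X":(.619,-.0718),"W":(.6066,-.163),"bowl":(.6599,.217),"bottle":(.598,-.2665)}
for n in("top","scene"):
    c=robot.read_camera(n); w=cloud(c); cv2.imwrite(f"pics/{n}_end.png",c["image"][:,:,::-1])
    q=w.reshape(-1,3)
    for k,p in C.items():
        s=q[(np.hypot(q[:,0]-p[0],q[:,1]-p[1])<.055)&(q[:,2]>.03)&(q[:,2]<.2)]
        if len(s)<20: print(n,k,"no pts");continue
        t=np.percentile(s[:,2],98); s=s[s[:,2]>t-.01]
        (x,y),r=cv2.minEnclosingCircle(s[:,:2].astype(np.float32)); print(n,k,"top %.4f  xy %.4f %.4f r %.4f off(mm) %.1f %.1f"%(t,x,y,r,(x-p[0])*1e3,(y-p[1])*1e3))
```

```text
top Z top 0.1163  xy 0.6422 0.1097 r 0.0215 off(mm) -1.0 -1.1
top Y top 0.0981  xy 0.6299 0.0213 r 0.0218 off(mm) -1.4 1.7
top X top 0.0802  xy 0.6180 -0.0712 r 0.0220 off(mm) -1.0 0.6
top W top 0.0622  xy 0.6058 -0.1631 r 0.0220 off(mm) -0.8 -0.1
top bowl top 0.0465  xy 0.6594 0.2173 r 0.0399 off(mm) -0.5 0.3
top bottle top 0.1203  xy 0.5980 -0.2665 r 0.0103 off(mm) 0.0 0.0
scene Z top 0.1161  xy 0.6442 0.1090 r 0.0226 off(mm) 1.0 -1.8
scene Y top 0.0982  xy 0.6328 0.0192 r 0.0218 off(mm) 1.5 -0.4
scene X top 0.0803  xy 0.6206 -0.0705 r 0.0218 off(mm) 1.6 1.3
scene W top 0.0626  xy 0.6083 -0.1634 r 0.0219 off(mm) 1.7 -0.4
scene bowl top 0.0473  xy 0.6596 0.2169 r 0.0403 off(mm) -0.3 -0.1
scene bottle top 0.1211  xy 0.5995 -0.2669 r 0.0110 off(mm) 1.5 -0.4
```

View pics/scene_end.png

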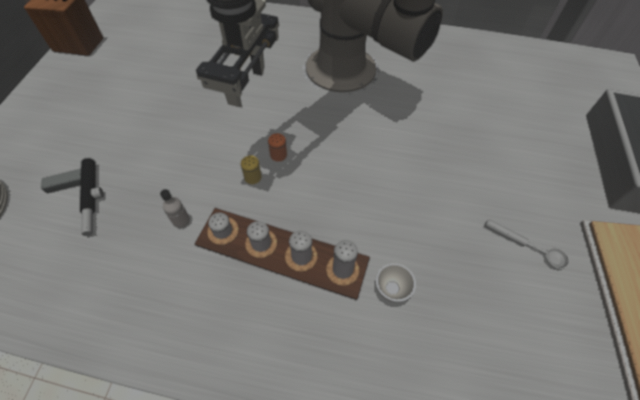

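View pics/top_end.png

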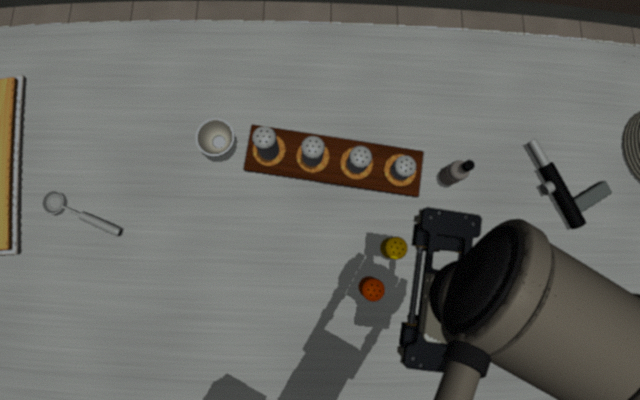

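All four stand upright within 2 mm of their coaster centres, the bowl and bottle are unmoved, and the arm is clear. I'm handing in.

```bash
python3 -c "
from cell import robot
print(robot.hand_in())"
```

```text
the job is handed in; nothing more can be done
None
```

I set the four steel shakers on the coasters in height order, tallest next to the bowl and shortest at the bottle's end, and handed the job in at about 28 s. `hand_in()` reports no verdict, so I don't have an official result.

- **Placement:** In the last check from the top and scene cameras, each shaker's axis was within about 2.2 mm of its coaster centre.
- **Height:** The tops were at 116, 98, 80 and 62 mm, about 1 mm above nominal. I took that as camera calibration error, since the views had read the shakers slightly high before I moved them.
- **Bowl and bottle:** Neither moved beyond measurement noise (up to 1.5 mm).
- **Look-alikes:** I never touched the orange and yellow ones.
- **Disagreements:** The two views differed by 2–3 mm throughout. I averaged them and confirmed each grasp with the wrist camera. No check failed.

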